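# Return a row of core bits to the peg rack in order

### The job

The four coloured core drill bits have dried on their stands. Move them one by one onto the four posts of the wooden rack, keeping the order of the row: the bit that stands leftmost in the row as seen from the robot goes on the post next to the rack's red end block, the next one on the post after it, and so on, with the rightmost bit farthest from the red block. Seat each bit upright over its post, fully down on the board, and let go of it.

Things in the scene. Friction and masses are not known exactly. Their poses are not given: they have to be found in the camera images.
- bit_yellow: the yellow core drill bit: a yellow barrel 46 mm across and 55 mm high, closed on top and open below (bore 40 mm across, 49 mm deep), with a plain round steel shank 24 mm across and 35 mm long standing up from the middle of its top, to hold it by; 90 mm high in all, 0.17 to 0.35 kg. Origin: centre of the barrel's lower rim; z up the shank.
- bit_blue: the blue core drill bit: a blue barrel 46 mm across and 55 mm high, closed on top and open below (bore 40 mm across, 49 mm deep), with a plain round steel shank 24 mm across and 35 mm long standing up from the middle of its top, to hold it by; 90 mm high in all, 0.17 to 0.35 kg. Origin: centre of the barrel's lower rim; z up the shank.
- bit_green: the green core drill bit: a green barrel 46 mm across and 55 mm high, closed on top and open below (bore 40 mm across, 49 mm deep), with a plain round steel shank 24 mm across and 35 mm long standing up from the middle of its top, to hold it by; 90 mm high in all, 0.17 to 0.35 kg. Origin: centre of the barrel's lower rim; z up the shank.
- bit_black: the black core drill bit: a black barrel 46 mm across and 55 mm high, closed on top and open below (bore 40 mm across, 49 mm deep), with a plain round steel shank 24 mm across and 35 mm long standing up from the middle of its top, to hold it by; 90 mm high in all, 0.17 to 0.35 kg. Origin: centre of the barrel's lower rim; z up the shank.
- stand_yellow: the yellow drying stand, fixed, under the yellow bit at the start: yellow plate 66 x 66 x 8 mm with a central post 20 mm across, 30 mm high, in the bit's bore. Origin: centre of the plate's underside; z up, y along the row of stands to its left end as seen from the robot. The stands are 75 mm apart, in any order, on a 12 mm thick rail; the bit's rim is 8 mm above this origin.
- stand_blue: the blue drying stand, fixed, under the blue bit at the start: blue plate 66 x 66 x 8 mm with a central post 20 mm across, 30 mm high, in the bit's bore. Origin: centre of the plate's underside; z up, y along the row of stands to its left end as seen from the robot. The stands are 75 mm apart, in any order, on a 12 mm thick rail; the bit's rim is 8 mm above this origin.
- stand_green: the green drying stand, fixed, under the green bit at the start: green plate 66 x 66 x 8 mm with a central post 20 mm across, 30 mm high, in the bit's bore. Origin: centre of the plate's underside; z up, y along the row of stands to its left end as seen from the robot. The stands are 75 mm apart, in any order, on a 12 mm thick rail; the bit's rim is 8 mm above this origin.
- stand_black: the black drying stand, fixed, under the black bit at the start: black plate 66 x 66 x 8 mm with a central post 20 mm across, 30 mm high, in the bit's bore. Origin: centre of the plate's underside; z up, y along the row of stands to its left end as seen from the robot. The stands are 75 mm apart, in any order, on a 12 mm thick rail; the bit's rim is 8 mm above this origin.
- peg_rack: the empty wooden rack, fixed: a pale board 64 x 400 x 20 mm with four steel posts 20 mm across, 30 mm high, tops bevelled. Origin: centre of the board's underside; y along the board, z up. The posts stand at y = -112.5, -37.5, 37.5 and 112.5 mm, x = 0. A seated bit has its post inside its bore and its rim on the board, 20 mm above this origin.
- red_block: the red end block, fixed on the board of the rack at one end (at y = +172.5 or -172.5 mm of the rack): 40 x 30 mm, 40 mm high; origin: centre of its underside, 60 mm from the nearest post. A grey block of the same size is at the other end.

How it is judged:
By the outcome, as a careful person would: the job done as asked, in the order asked, and still so for the second after the job is handed in, with the robot touching nothing.
It also fails if it takes over 88 s, if anything falls off the work surface, if the arm or the gripper's body presses on something with over 40 N, if the wrist force passes 120 N, or if a joint passes its speed limit or range.

### The arm

A 7-joint arm with a two-finger parallel gripper is mounted at the origin on the work surface. World frame = base frame: x ahead of the robot, y to its left, z up, the work surface at z = 0. Lengths are in m, angles in degrees, forces in N, time in s.
With the tool pointing down it reaches from about 0.425 to 1.025 m from the base axis. Payload 9.4 kg.
Tool frame: the origin (TCP) lies between the finger pads; the fingertips stand 19 mm ahead of it and the grasp point (between the pads) is the TCP; z points along the fingers, y is the line along which they close (so a half turn about z gives the same grasp; the last joint's range is limited). The gripper opens to 85 mm and grips with 20 to 120 N. Pads are 22 mm wide; open, the fingers measure 114 mm over their backs; the gripper's body (76 mm by 85 mm) begins 54 mm behind the grasp point. The pads swing forward as they close: fully open they stand 13 mm farther back than shut.
Start: joints at [-68.05, 34.337, -0.143, 91.639, 0.103, 54.024, -4.572], TCP at [0.322, 0.65, 0.25] pointing down, gripper open.
Joint ranges: [-147.43, 147.43], [-19.82, 112.94], [-74.19, 73.91], [6.32, 146.72], [-59.91, 239.91], [6.04, 106.73], [-150.56, 150.56]. Speed limits (degrees/s): [127.2, 127.2, 172.46, 172.46, 180, 180, 180].

### API

Orientations are given as [roll, pitch, yaw] about the fixed x, y, z axes, in that order (R = Rz(yaw) Ry(pitch) Rx(roll)).
In Python, from bench import status, imaging, order gives the robot as it stands.
- The arm moves only by the shell command python3 -m handwheel 'ROWS' [FORCE]. ROWS is JSON, a list of rows, each a list of 7 numbers: the shift along the tool's x, y, z in m, then the turn, a rotation vector about the tool's x, y, z in degrees, then the opening, from 0 (shut) to 1 (fully open). In form: [[x, y, z, wx, wy, wz, gripper], ...]. A call has 1 to 12 rows; each row is the pose to reach, as a shift and turn from the pose commanded when the call began, along the tool's axes at that moment; what a row does not reach only later rows make up. A row lasts 1/8 s, in which the tool goes at most 62.5 mm and 10.7 degrees, less where a joint would pass 70% of its speed; a pose out of reach is approached as far as the arm can. A call with a gripper value outside its range is refused whole. The fingers move at their own pace and stop on an object; FORCE is the grip in N (left out, the last holds). Time passes only in rows, so rows that repeat a pose let the fingers close. It gives the time, the measured TCP pose, the force, the opening and the grip force at its end, in the units of the state.
- status.get_state(): the state, without advancing time (a new reading comes with each control period).
- imaging.read_camera(name): name is "scene" or "top"; returns the picture (384x512x3 uint8, red, green, blue); there is no depth.
- imaging.camera_model(name): a dict with "K" (3x3 intrinsics, pixels), "D" ([k1, k2, p1, p2, k3] as OpenCV has them; the pictures are not rectified), "world_from_camera" (4x4, takes a point from camera to world coordinates). Camera axes: x right, y down, z forward; pixel columns grow to the right and rows downward; lengths in m; the calibration is good to about 2 mm. A picture is of the moment at which its call begins. camera_model takes no time and is no camera call.
- order.hand_in(): hands the job in; it is judged then, once.
The state is a dict: "time_s": time; "joint_positions": joint angles; "joint_vel": joint speeds; "tau": joint torques, N m; "ee_pos": TCP position; "eef_rot": TCP orientation; "contact_force": force on the tool from outside, world axes, zero at the start; "torque": the same for the moment, N m; "gripper_width": finger opening in m; "grasp_force": force on a finger pad.
Only numpy, scipy, OpenCV 4.12 (cv2) and the standard library are available. Lean on these libraries where they do the work, as an engineer would, in place of code of your own. Each camera call takes 0.05 s, during which the arm holds its last target. There are 200 camera calls.

## Working session

There is one attempt and no reset: what is moved stays moved. The work goes in short steps, Python scripts to look and compute and a shell command to move; the robot and the scene stay as the last step left them, time stands still between calls to the robot, and variables do not carry over. Pictures are saved under pics/ and viewed, at most 14 in all, crops included, and the job is handed in when it is done.

```bash
mkdir -p pics; ls; python3 - <<'E'
from bench import status, imaging
import cv2
s=status.get_state();print(s['time_s'],s['ee_pos'],s['eef_rot'],s['gripper_width'])
for n in('scene','top'):
    cv2.imwrite(f'pics/{n}0.png',imaging.read_camera(n)[:,:,::-1]);m=imaging.camera_model(n);print(m)
E
```

```text
pics
0.0 [0.32152468 0.64930996 0.2494274 ] [-1.79911154e+02  7.11075773e-03  1.53661280e+02] 0.08547621705769065
{'K': array([[396.92781164,   0.        , 256.74282741],
       [  0.        , 396.92781164, 192.25095532],
       [  0.        ,   0.        ,   1.        ]]), 'D': array([-0.0845517,  0.       ,  0.       ,  0.       ,  0.       ]), 'world_from_camera': array([[-0.67025343,  0.50757621, -0.54141179,  0.91122257],
       [ 0.74198954,  0.4726355 , -0.47546525,  0.29584547],
       [ 0.01455558, -0.7204041 , -0.6934018 ,  0.51065877],
       [ 0.        ,  0.        ,  0.        ,  1.        ]])}
{'K': array([[459.47081389,   0.        , 258.63218209],
       [  0.        , 459.47081389, 190.76303991],
       [  0.        ,   0.        ,   1.        ]]), 'D': array([0.03907111, 0.        , 0.        , 0.        , 0.        ]), 'world_from_camera': array([[ 0.01215967, -0.98467891,  0.17395286,  0.43425792],
       [-0.99991475, -0.01280169, -0.0025692 , -0.02990984],
       [ 0.00475672, -0.17390679, -0.98475063,  0.82617609],
       [ 0.        ,  0.        ,  0.        ,  1.        ]])}
```

View pics/scene0.png

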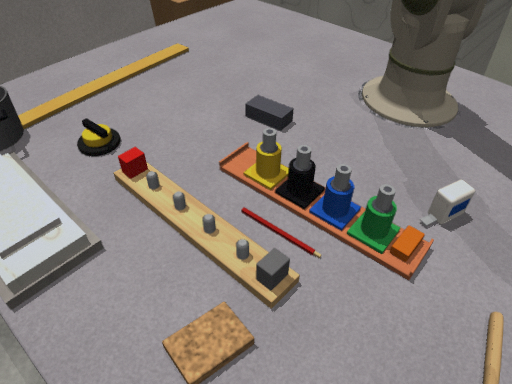

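View pics/top0.png

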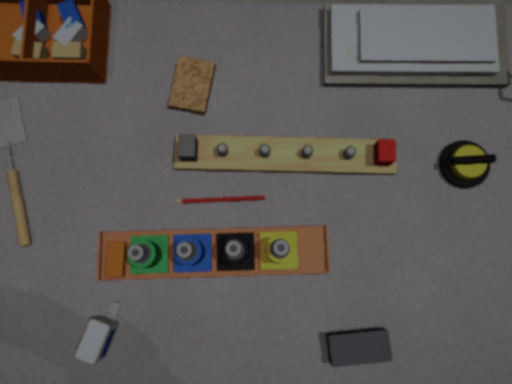

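The row from the robot's left is green, blue, black, yellow, with shank tops in the top image near (137,253), (184,250), (234,249) and (280,248). The red block is at (385,152), which is the −y end. I'll take a closer crop for exact pixels.

```bash
python3 - <<'E'
import cv2
a=cv2.imread('pics/top0.png')
c=a[130:290,90:410]
cv2.imwrite('pics/topc.png',cv2.resize(c,(800,400),interpolation=cv2.INTER_CUBIC))
a=cv2.imread('pics/scene0.png')
c=a[115:295,110:430]
cv2.imwrite('pics/scenec.png',cv2.resize(c,(800,450),interpolation=cv2.INTER_CUBIC))
E
```

```text
(no output)
```

View pics/topc.png

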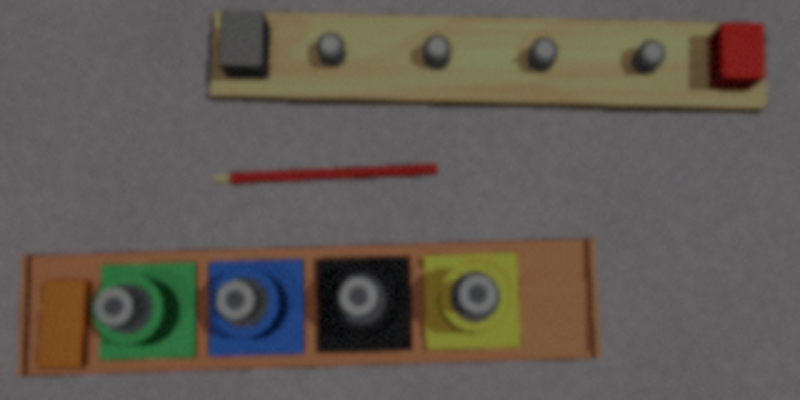

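View pics/scenec.png

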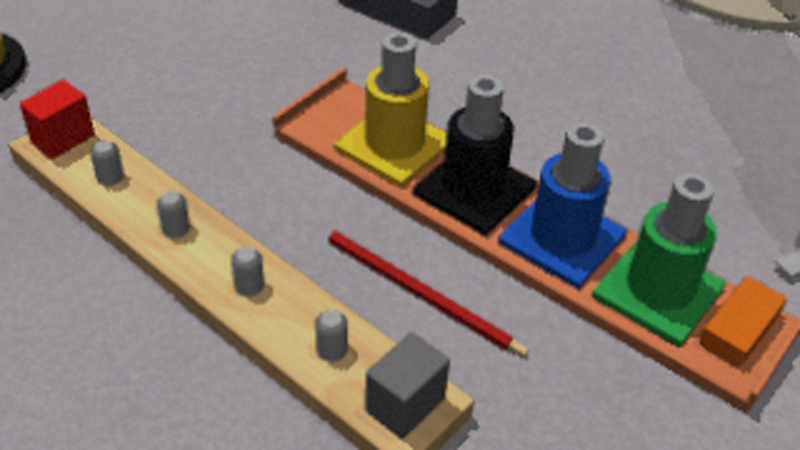

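The crops show shank tops at (114,306), (236,300), (358,296) and (477,295) in the top crop, with posts at y≈45–52. All are clearly visible in the scene crop too, so I'll triangulate.

```bash
python3 - <<'E'
from bench import imaging
import cv2, numpy as np
T=np.array([(114,306),(236,300),(358,296),(477,295),(331,45),(437,47),(544,50),(653,52)],float)/2.5+[90,130]
S=np.array([(692,187),(584,135),(485,87),(400,43),(331,320),(247,258),(172,200),(106,149)],float)/2.5+[110,115]
Z=np.array([.11]*4+[.05]*4); P=[];U=[]
for n,p in(('top',T),('scene',S)):
    m=imaging.camera_model(n);W=m['world_from_camera']
    u=cv2.undistortPoints(p[:,None],m['K'],m['D'])[:,0];U.append(u)
    P.append(np.linalg.inv(W)[:3])
    d=np.c_[u,np.ones(8)]@W[:3,:3].T;o=W[:3,3]
    print(n,np.round((o+d*((Z-o[2])/d[:,2])[:,None])*1000)[:,:2].tolist())
X=cv2.triangulatePoints(P[0],P[1],U[0].T,U[1].T);print(np.round((X[:3]/X[3]).T*1000,1).tolist())
E
```

```text
top [[462.0, 156.0], [466.0, 82.0], [470.0, 6.0], [471.0, -67.0], [646.0, 32.0], [646.0, -42.0], [645.0, -116.0], [644.0, -192.0]]
scene [[462.0, 159.0], [467.0, 85.0], [471.0, 11.0], [471.0, -63.0], [646.0, 37.0], [646.0, -36.0], [645.0, -110.0], [643.0, -184.0]]
[[461.5, 157.9, 108.5], [465.7, 83.3, 108.2], [469.0, 7.8, 107.9], [470.3, -65.8, 108.2], [645.7, 33.8, 47.3], [645.3, -40.2, 46.5], [643.9, -115.1, 46.9], [642.7, -190.7, 46.6]]
```

```bash
python3 -m handwheel '[[-0.344,-0.3785,0.02,0,0,63.66,1],[-0.344,-0.3785,0.02,0,0,63.66,1],[-0.344,-0.3785,0.02,0,0,63.66,1],[-0.344,-0.3785,0.02,0,0,63.66,1],[-0.344,-0.3785,0.02,0,0,63.66,1],[-0.344,-0.3785,0.02,0,0,63.66,1],[-0.344,-0.3785,0.02,0,0,63.66,1],[-0.344,-0.3785,0.02,0,0,63.66,1],[-0.344,-0.3785,0.02,0,0,63.66,1],[-0.344,-0.3785,0.02,0,0,63.66,1],[-0.344,-0.3785,0.02,0,0,63.66,1],[-0.344,-0.3785,0.02,0,0,63.66,1]]' 40
```

```text
time_s: 1.6
ee_pos: [0.4617, 0.1595, 0.2302]
eef_rot: [-180.0, -0.0, 90.2]
contact_force: [1.1, -0.2, -0.2]
gripper_width: 0.0854
grasp_force: 0.0
```

```bash
python3 -m handwheel '[[-0.002,0,0.05,0,0,0,1],[-0.002,0,0.1,0,0,0,1],[-0.002,0,0.12,0,0,0,1],[-0.002,0,0.132,0,0,0,1],[-0.002,0,0.132,0,0,0,1],[-0.002,0,0.132,0,0,0,0],[-0.002,0,0.132,0,0,0,0],[-0.002,0,0.132,0,0,0,0],[-0.002,0,0.132,0,0,0,0],[-0.002,0,0.132,0,0,0,0],[-0.002,0,0.132,0,0,0,0],[-0.002,0,0.132,0,0,0,0]]' 50
```

```text
time_s: 3.1
ee_pos: [0.4622, 0.156, 0.0987]
eef_rot: [180.0, -0.0, 90.0]
contact_force: [-1.6, 0.6, 6.5]
gripper_width: 0.0229
grasp_force: 48.7
```

```bash
python3 -m handwheel '[[0,0,-0.03,0,0,0,0],[0,0,-0.08,0,0,0,0],[0,0,-0.132,0,0,0,0],[-0.04,0.02,-0.132,0,0,0,0],[-0.095,0.05,-0.132,0,0,0,0],[-0.15,0.08,-0.132,0,0,0,0],[-0.205,0.11,-0.132,0,0,0,0],[-0.26,0.14,-0.132,0,0,0,0],[-0.31,0.165,-0.132,0,0,0,0],[-0.344,0.181,-0.132,0,0,0,0],[-0.344,0.181,-0.132,0,0,0,0],[-0.344,0.181,-0.132,0,0,0,0]]'
python3 - <<'E'
from bench import imaging
import cv2,numpy as np
t=imaging.read_camera('top')[100:300,90:410,::-1];s=imaging.read_camera('scene')[60:300,80:430,::-1]
cv2.imwrite('pics/a1.png',np.vstack([cv2.resize(t,(480,300)),cv2.resize(s,(480,300))]))
E
```

```text
time_s: 4.6
ee_pos: [0.6423, -0.1873, 0.2296]
eef_rot: [-179.9, -0.1, 90.0]
contact_force: [-1.2, 0.2, -2.7]
gripper_width: 0.0222
grasp_force: 49.8
```

View pics/a1.png

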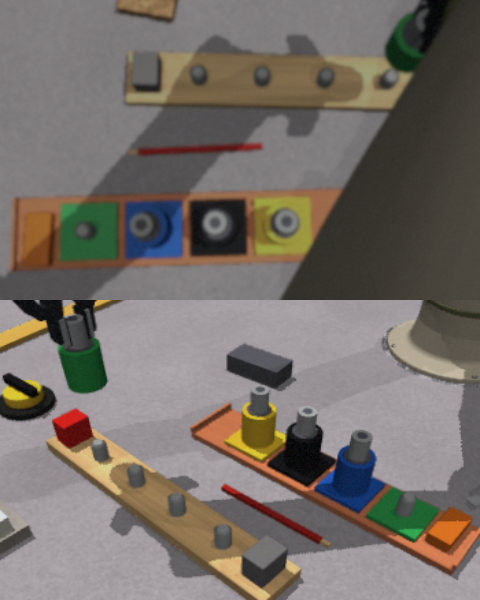

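Green hangs upright in the grip over the red-end post (scene panel (82,365)). Lowering it.

```bash
python3 -m handwheel '[[0,0,0.04,0,0,0,0],[0,0,0.08,0,0,0,0],[0,0,0.1,0,0,0,0],[0,0,0.115,0,0,0,0],[0,0,0.124,0,0,0,0],[0,0,0.128,0,0,0,0],[0,0,0.131,0,0,0,0],[0,0,0.131,0,0,0,0]]'
```

```text
time_s: 5.7
ee_pos: [0.6432, -0.1882, 0.0997]
eef_rot: [180.0, 0.0, 90.0]
contact_force: [-0.0, -0.0, -2.3]
gripper_width: 0.0227
grasp_force: 50.0
```

```bash
python3 -m handwheel '[[0,0,0.001,0,0,0,0],[0,0,0.002,0,0,0,0],[0,0,0.002,0,0,0,0.3],[0,0,0.002,0,0,0,1],[0,0,0.002,0,0,0,1],[0,0,0.002,0,0,0,1],[0,0,0.002,0,0,0,1],[0,0,0.002,0,0,0,1],[0,0,-0.04,0,0,0,1],[0,0,-0.09,0,0,0,1],[0,0,-0.13,0,0,0,1],[0,0,-0.13,0,0,0,1]]'
```

```text
time_s: 7.2
ee_pos: [0.6445, -0.1888, 0.2329]
eef_rot: [179.7, 0.1, 90.0]
contact_force: [0.3, 0.5, -0.7]
gripper_width: 0.0853
grasp_force: 0.0
```

```bash
python3 -m handwheel '[[0.045,-0.03,0,0,0,0,1],[0.09,-0.06,0,0,0,0,1],[0.14,-0.09,0,0,0,0,1],[0.19,-0.12,0,0,0,0,1],[0.24,-0.155,0,0,0,0,1],[0.272,-0.177,0,0,0,0,1],[0.272,-0.177,0,0,0,0,1],[0.272,-0.177,0,0,0,0,1]]'
python3 - <<'E'
from bench import imaging
import cv2,numpy as np
t=imaging.read_camera('top')[100:300,90:410,::-1];s=imaging.read_camera('scene')[60:300,80:430,::-1]
cv2.imwrite('pics/a2.png',np.vstack([cv2.resize(t,(480,300)),cv2.resize(s,(480,300))]))
E
```

```text
time_s: 8.2
ee_pos: [0.4663, 0.0835, 0.229]
eef_rot: [180.0, 0.0, 90.0]
contact_force: [0.7, -0.4, -0.6]
gripper_width: 0.0855
grasp_force: 0.0
```

View pics/a2.png

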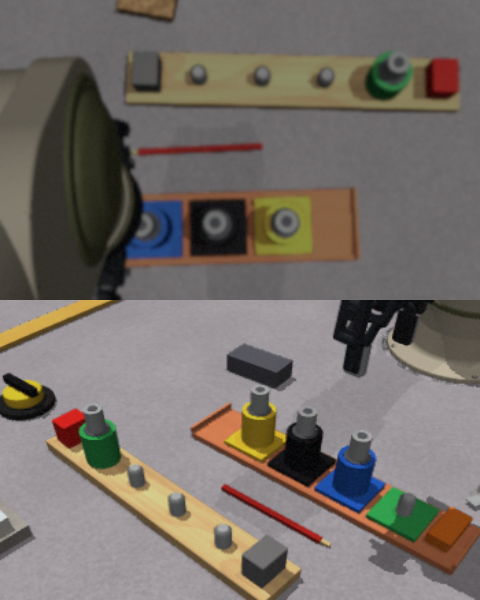

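Green is seated upright next to the red block (top panel (390,75)). Next is blue.

```bash
python3 -m handwheel '[[0,0,0.05,0,0,0,1],[0,0,0.1,0,0,0,1],[0,0,0.12,0,0,0,1],[0,0,0.131,0,0,0,1],[0,0,0.131,0,0,0,1],[0,0,0.131,0,0,0,0],[0,0,0.131,0,0,0,0],[0,0,0.131,0,0,0,0],[0,0,0.131,0,0,0,0],[0,0,0.131,0,0,0,0],[0,0,0.131,0,0,0,0],[0,0,0.131,0,0,0,0]]' 50
```

```text
time_s: 9.8
ee_pos: [0.4662, 0.084, 0.0988]
eef_rot: [180.0, -0.0, 90.0]
contact_force: [-2.0, -0.2, 6.7]
gripper_width: 0.0226
grasp_force: 48.6
```

```bash
python3 -m handwheel '[[0,0,-0.03,0,0,0,0],[0,0,-0.08,0,0,0,0],[0,0,-0.132,0,0,0,0],[-0.03,0.027,-0.132,0,0,0,0],[-0.07,0.063,-0.132,0,0,0,0],[-0.11,0.1,-0.132,0,0,0,0],[-0.15,0.136,-0.132,0,0,0,0],[-0.185,0.167,-0.132,0,0,0,0],[-0.1965,0.178,-0.132,0,0,0,0],[-0.1965,0.178,-0.132,0,0,0,0],[-0.1965,0.178,-0.132,0,0,0,0]]'
python3 -m handwheel '[[0,0,0.04,0,0,0,0],[0,0,0.08,0,0,0,0],[0,0,0.1,0,0,0,0],[0,0,0.115,0,0,0,0],[0,0,0.124,0,0,0,0],[0,0,0.128,0,0,0,0],[0,0,0.131,0,0,0,0],[0,0,0.132,0,0,0,0],[0,0,0.132,0,0,0,0]]'
```

```text
time_s: 11.18
ee_pos: [0.643, -0.111, 0.23]
eef_rot: [-179.9, -0.1, 90.1]
contact_force: [-0.5, 0.6, -2.4]
gripper_width: 0.0227
grasp_force: 49.6
time_s: 12.3
ee_pos: [0.6443, -0.1128, 0.099]
eef_rot: [180.0, 0.0, 90.0]
contact_force: [-1.3, 0.4, 2.9]
gripper_width: 0.0225
grasp_force: 50.1
```

```bash
python3 -m handwheel '[[0,0,0.001,0,0,0,0.3],[0,0,0.001,0,0,0,1],[0,0,0.001,0,0,0,1],[0,0,0.001,0,0,0,1],[0,0,0.001,0,0,0,1],[0,0,0.001,0,0,0,1],[0,0,-0.04,0,0,0,1],[0,0,-0.09,0,0,0,1],[0,0,-0.131,0,0,0,1],[0,0,-0.131,0,0,0,1]]'
python3 -m handwheel '[[0.03,-0.043,0,0,0,0,1],[0.06,-0.086,0,0,0,0,1],[0.09,-0.13,0,0,0,0,1],[0.1215,-0.1745,0,0,0,0,1],[0.1215,-0.1745,0,0,0,0,1],[0.1215,-0.1745,0,0,0,0,1]]'
python3 - <<'E'
from bench import imaging
import cv2,numpy as np
t=imaging.read_camera('top')[100:300,90:410,::-1];s=imaging.read_camera('scene')[60:300,80:430,::-1]
cv2.imwrite('pics/a3.png',np.vstack([cv2.resize(t,(480,300)),cv2.resize(s,(480,300))]))
E
```

```text
time_s: 13.55
ee_pos: [0.6456, -0.1132, 0.2328]
eef_rot: [179.7, 0.0, 90.0]
contact_force: [0.3, 0.1, -0.2]
gripper_width: 0.0853
grasp_force: 0.0
time_s: 14.3
ee_pos: [0.4699, 0.009, 0.2291]
eef_rot: [180.0, 0.0, 90.0]
contact_force: [1.2, -0.1, -0.5]
gripper_width: 0.0852
grasp_force: 0.0
```

View pics/a3.png

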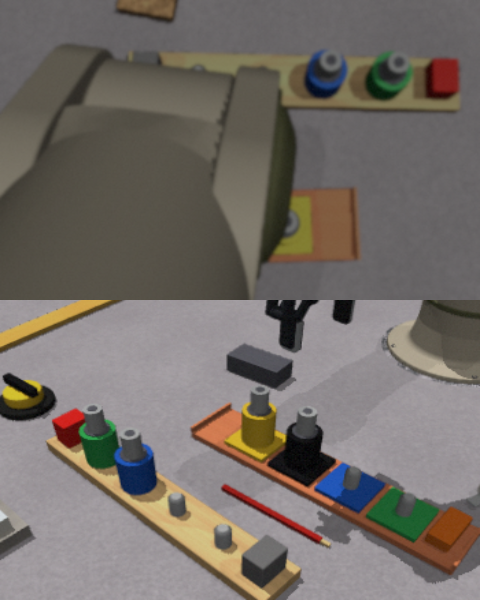

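Blue is seated next to green (scene panel (135,465)). Next is black.

```bash
python3 -m handwheel '[[0,0,0.05,0,0,0,1],[0,0,0.1,0,0,0,1],[0,0,0.12,0,0,0,1],[0,0,0.131,0,0,0,1],[0,0,0.131,0,0,0,1],[0,0,0.131,0,0,0,0],[0,0,0.131,0,0,0,0],[0,0,0.131,0,0,0,0],[0,0,0.131,0,0,0,0],[0,0,0.131,0,0,0,0],[0,0,0.131,0,0,0,0],[0,0,0.131,0,0,0,0]]' 50
```

```text
time_s: 15.9
ee_pos: [0.4697, 0.009, 0.0988]
eef_rot: [180.0, -0.0, 90.0]
contact_force: [-0.8, -0.8, 7.0]
gripper_width: 0.0224
grasp_force: 48.6
```

```bash
python3 -m handwheel '[[0,0,-0.03,0,0,0,0],[0,0,-0.08,0,0,0,0],[0,0,-0.132,0,0,0,0],[-0.01,0.037,-0.132,0,0,0,0],[-0.022,0.081,-0.132,0,0,0,0],[-0.034,0.125,-0.132,0,0,0,0],[-0.044,0.163,-0.132,0,0,0,0],[-0.0475,0.1755,-0.132,0,0,0,0],[-0.0475,0.1755,-0.132,0,0,0,0],[-0.0475,0.1755,-0.132,0,0,0,0]]'
python3 -m handwheel '[[0,0,0.04,0,0,0,0],[0,0,0.08,0,0,0,0],[0,0,0.1,0,0,0,0],[0,0,0.115,0,0,0,0],[0,0,0.124,0,0,0,0],[0,0,0.128,0,0,0,0],[0,0,0.131,0,0,0,0],[0,0,0.132,0,0,0,0],[0,0,0.132,0,0,0,0]]'
```

```text
time_s: 17.15
ee_pos: [0.6436, -0.0383, 0.2301]
eef_rot: [-179.9, -0.0, 90.0]
contact_force: [-0.4, -0.2, -2.8]
gripper_width: 0.0225
grasp_force: 49.8
time_s: 18.27
ee_pos: [0.6453, -0.0387, 0.0989]
eef_rot: [180.0, -0.0, 90.0]
contact_force: [-0.9, 0.6, 2.3]
gripper_width: 0.0228
grasp_force: 50.2
```

```bash
python3 -m handwheel '[[0,0,0.001,0,0,0,0.3],[0,0,0.001,0,0,0,1],[0,0,0.001,0,0,0,1],[0,0,0.001,0,0,0,1],[0,0,0.001,0,0,0,1],[0,0,0.001,0,0,0,1],[0,0,-0.04,0,0,0,1],[0,0,-0.09,0,0,0,1],[0,0,-0.131,0,0,0,1],[0,0,-0.131,0,0,0,1]]'
python3 -m handwheel '[[-0.006,-0.043,0,0,0,0,1],[-0.012,-0.086,0,0,0,0,1],[-0.018,-0.13,0,0,0,0,1],[-0.026,-0.1745,0,0,0,0,1],[-0.026,-0.1745,0,0,0,0,1],[-0.026,-0.1745,0,0,0,0,1]]'
python3 - <<'E'
from bench import imaging
import cv2,numpy as np
t=imaging.read_camera('top')[100:300,90:410,::-1];s=imaging.read_camera('scene')[60:300,80:430,::-1]
cv2.imwrite('pics/a4.png',np.vstack([cv2.resize(t,(480,300)),cv2.resize(s,(480,300))]))
E
```

```text
time_s: 19.52
ee_pos: [0.6466, -0.039, 0.2328]
eef_rot: [179.7, -0.0, 90.0]
contact_force: [0.3, 0.2, -0.7]
gripper_width: 0.0853
grasp_force: 0.0
time_s: 20.27
ee_pos: [0.4711, -0.0645, 0.2291]
eef_rot: [180.0, -0.0, 90.0]
contact_force: [0.2, 0.6, 0.7]
gripper_width: 0.0853
grasp_force: 0.0
```

View pics/a4.png

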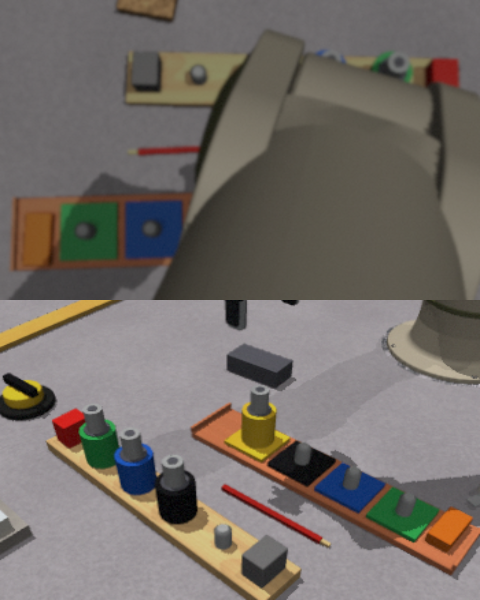

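Black is seated third (scene panel (177,490)), and yellow is the last one.

```bash
python3 -m handwheel '[[0,0,0.05,0,0,0,1],[0,0,0.1,0,0,0,1],[0,0,0.12,0,0,0,1],[0,0,0.131,0,0,0,1],[0,0,0.131,0,0,0,1],[0,0,0.131,0,0,0,0],[0,0,0.131,0,0,0,0],[0,0,0.131,0,0,0,0],[0,0,0.131,0,0,0,0],[0,0,0.131,0,0,0,0],[0,0,0.131,0,0,0,0],[0,0,0.131,0,0,0,0]]' 50
```

```text
time_s: 21.88
ee_pos: [0.4709, -0.0646, 0.0989]
eef_rot: [179.9, -0.0, 90.0]
contact_force: [-0.2, -0.2, 7.1]
gripper_width: 0.0229
grasp_force: 48.6
```

```bash
python3 -m handwheel '[[0,0,-0.03,0,0,0,0],[0,0,-0.08,0,0,0,0],[0,0,-0.132,0,0,0,0],[0.02,0.035,-0.132,0,0,0,0],[0.043,0.075,-0.132,0,0,0,0],[0.065,0.115,-0.132,0,0,0,0],[0.088,0.155,-0.132,0,0,0,0],[0.1,0.175,-0.132,0,0,0,0],[0.1,0.175,-0.132,0,0,0,0],[0.1,0.175,-0.132,0,0,0,0]]'
python3 -m handwheel '[[0,0,0.04,0,0,0,0],[0,0,0.08,0,0,0,0],[0,0,0.1,0,0,0,0],[0,0,0.115,0,0,0,0],[0,0,0.124,0,0,0,0],[0,0,0.128,0,0,0,0],[0,0,0.131,0,0,0,0],[0,0,0.132,0,0,0,0],[0,0,0.132,0,0,0,0]]'
```

```text
time_s: 23.12
ee_pos: [0.6445, 0.0348, 0.2299]
eef_rot: [-179.9, 0.0, 90.0]
contact_force: [-0.0, 0.2, -2.3]
gripper_width: 0.0229
grasp_force: 49.9
time_s: 24.25
ee_pos: [0.6459, 0.0354, 0.099]
eef_rot: [179.9, -0.0, 90.0]
contact_force: [-1.6, 0.0, 2.9]
gripper_width: 0.0226
grasp_force: 50.6
```

Release, rise and move clear to the left.

```bash
python3 -m handwheel '[[0,0,0.001,0,0,0,0.3],[0,0,0.001,0,0,0,1],[0,0,0.001,0,0,0,1],[0,0,0.001,0,0,0,1],[0,0,0.001,0,0,0,1],[0,0,0.001,0,0,0,1],[0,0,-0.04,0,0,0,1],[0,0,-0.09,0,0,0,1],[0,0,-0.131,0,0,0,1],[0,0,-0.131,0,0,0,1]]'
python3 -m handwheel '[[0.04,-0.01,0,0,0,0,1],[0.09,-0.03,0,0,0,0,1],[0.14,-0.05,0,0,0,0,1],[0.19,-0.07,0,0,0,0,1],[0.24,-0.09,0,0,0,0,1],[0.28,-0.1,0,0,0,0,1],[0.28,-0.1,0,0,0,0,1],[0.28,-0.1,0,0,0,0,1]]'
python3 - <<'E'
from bench import imaging
import cv2,numpy as np
t=imaging.read_camera('top')[100:300,90:410,::-1];s=imaging.read_camera('scene')[60:300,80:430,::-1]
cv2.imwrite('pics/a5.png',np.vstack([cv2.resize(t,(480,300)),cv2.resize(s,(480,300))]))
E
```

```text
time_s: 25.5
ee_pos: [0.6471, 0.0351, 0.2327]
eef_rot: [179.7, -0.0, 90.0]
contact_force: [-0.1, 0.2, -0.9]
gripper_width: 0.0855
grasp_force: 0.0
time_s: 26.5
ee_pos: [0.5454, 0.3146, 0.2285]
eef_rot: [-180.0, 0.1, 90.0]
contact_force: [0.2, -0.6, 0.7]
gripper_width: 0.0853
grasp_force: 0.0
```

View pics/a5.png

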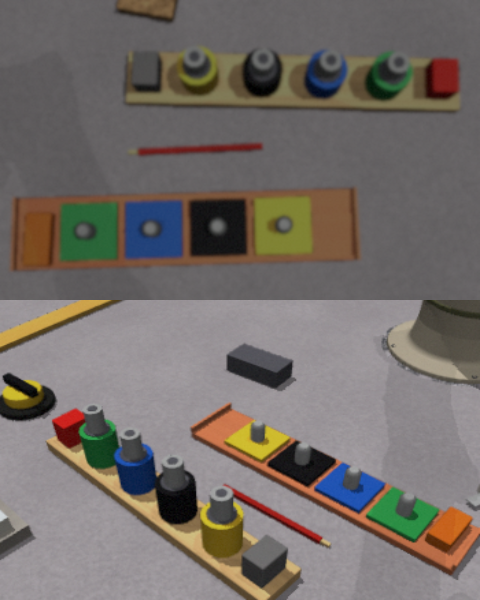

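All four bits are seated upright. From the red block they run green, blue, black, yellow (top panel x = 390, 325, 262, 197).

```bash
python3 -c "from bench import order;print(order.hand_in())"
```

```text
the job is handed in; nothing more can be done
None
```

The job is handed in at about 26.6 s of robot time: all four bits are seated upright and released on the rack, in the order green, blue, black, yellow from the red block.

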